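Knock the jammed ball out of the tilting sleeve

ROBOT

A 6-joint arm with a two-finger parallel gripper is mounted at the origin on the work surface; the furniture and walls round the work are solid. World frame = base frame: x ahead of the robot, y to its left, z up, the work surface at z = 0. Lengths are in mm, angles in rad, forces in N, time in s.
With the tool pointing down it reaches from about 425 to 1125 mm from the base axis. Payload 14.9 kg.
Tool frame: the origin (TCP) lies at the very end of the fingers, on their centre line; the grasp point (between the pads) lies 19 mm behind it (bot.grasp_offset is the distance from the TCP to the grasp point, in mm); z points along the fingers, y is the line along which they close (so a half turn about z gives the same grasp; the last joint's range is limited). The gripper opens to 91 mm and grips with 3 to 60 N. Pads are 32 mm wide; open, the fingers measure 118 mm over their backs; the gripper's body (76 mm by 178 mm) begins 60 mm behind the grasp point.
Start: joints at [-1.327, 0.379, 1.734, -0, 1.028, -0.033], TCP at [191.29, -673.369, 213.932] pointing down, gripper open.
Joint ranges: [-2.77, 2.77], [-0.74, 2.19], [0, 2.66], [-1.06, 4.2], [0.31, 2.87], [-3.08, 3.08]. Speed limits (rad/s): [1.89, 1.89, 2.39, 3.14, 3.14, 3.14].

INTERFACE

Orientations are given as a unit quaternion [x, y, z, w].
In Python, from plant import bot gives the robot as it stands.
- The arm moves only by the tool step_arm, never from a script. Its argument "moves" is a list of rows, each an object of numbers: "x", "y", "z": the shift along the tool's x, y, z as a fraction of full scale; "ax", "ay", "az": the turn, a rotation vector about the tool's x, y, z as a fraction of full scale; "fingers": the opening, from 0 (shut) to 1 (fully open). In form: [{"x": .., "y": .., "z": .., "ax": .., "ay": .., "az": .., "fingers": ..}, ...]. A call has 1 to 5 rows; each row shifts and turns the commanded pose from where the row before left it, along the tool's axes as they then stand; what a row does not reach is not made up. Full scale, the value 1, is 0.15 m for a shift and 0.5 rad for a turn. A row lasts 1/12 s, in which the tool goes at most 41.7 mm and 7.16 degrees, less where a joint would pass 70% of its speed; a pose out of reach is approached as far as the arm can. A call with a number of a shift or a turn outside -1 to 1 is refused whole. A call with a gripper value outside its range is refused whole. The fingers move at their own pace and stop on an object; the grip force is fixed at half the most. Time passes only in rows, so rows that do not move let the fingers close. It gives the time, the measured TCP pose, the force, the opening and the grip force at its end, in the units of the state.
- bot.observe(): the state, without advancing time (a new reading comes with each control period).
- bot.grab_frame(name): name is "scene" or "top"; returns the picture (384x512x3 uint8, red, green, blue); there is no depth.
- bot.camera_params(name): a dict with "camera_matrix" (3x3 intrinsics, pixels), "pose" (4x4, takes a point from camera to world coordinates). Camera axes: x right, y down, z forward; pixel columns grow to the right and rows downward; lengths in mm; the calibration is good to about 2 mm. A picture is of the moment at which its call begins. camera_params takes no time and is no camera call.
- bot.close_job(): hands the job in; it is judged then, once.
Trained networks look in the newest picture that a camera, given by its name, has taken for a name from the list of things; names that differ only in an ending like _2 or _b are one class to them, and where a whole thing is asked for, a point or a joint stands for the part that bears it (a point fixed in the world has none). Each returns a list of dicts, best first, with "confidence" (0 to 1); they miss things now and then, are a little off and sometimes report something else, mostly with a low value. They report only what shows in the picture. A call takes as long as a camera call.
- bot.trace(camera, label): "mask" (384x512 bool, what is visible of it).
- bot.landmark_of(camera, label): "position" ([x, y, z] in mm, in world coordinates, good to about 4 mm: a listed point, or the origin of a listed thing).
The state is a dict: "t": time; "q": joint angles; "joint_vel": joint speeds; "joint_efforts": joint torques, N m; "ee_pos": TCP position; "orientation": TCP orientation; "contact_force": force on the tool from outside, world axes, zero at the start; "wrist_torque": the same for the moment, N m; "width": finger opening in mm; "finger_force": force on a finger pad.
Only numpy, scipy, OpenCV 4.12 (cv2) and the standard library are available. Lean on these libraries where they do the work, as an engineer would, in place of code of your own. Each camera call takes 0.05 s, during which the arm holds its last target. There are 200 camera calls.

TASK

A steel ball is stuck in the bottom of the leaning sleeve on the stand. Press the sleeve's lever down until the sleeve stands upright against its stop, then take the longer of the two rods from the wooden block and push it down inside the sleeve until its flange rests on the mouth and the ball has dropped into the catch tray below. Leave the long rod standing in the upright sleeve, and leave the short rod where it is.

Things in the scene. Friction and masses are not known exactly. Their poses are not given: they have to be found in the camera images.
- stand: Dark steel stand fixed to the counter: base 120 x 94 mm, two cheeks 80 mm high (inner faces 33 mm to either side) carrying the tilting sleeve, a catch tray between them (inside 78 x 60 mm, floor 8 mm, walls 26 mm above the counter). Origin: underside of the base, straight below the pivot. -x runs roughly towards the robot, below the lever; y along the pivot; z up.
- sleeve (a joint): Lean of the sleeve in rad: 0 is upright against its stop; positive leans the mouth towards the stand's +x, away from the lever; at most 0.9. The pivot is 65 mm above the counter over the stand's origin. It stays where it is left (friction about 0.25 N m). Pressing the lever down (about 4 N) raises the sleeve to 0.
- lever_press (a point): Point on the top face of the flat aluminium lever, 70 mm from the pivot. The lever (22 mm wide, 8 mm thick) sticks out square from the sleeve at the pivot, to 97 mm from it; it slopes up towards its end while the sleeve leans, and is level, top face 69 mm above the counter, when the sleeve is upright.
- sleeve_mouth (a point): Centre of the sleeve's mouth rim, 78 mm from the pivot along the sleeve; z points out of the mouth. Steel tube 95 mm long, bore 20 mm, open at both ends; its last 15 mm widen to a funnel mouth 40 mm inside, 46 mm outside. Upright, the mouth is 143 mm and the lower end 48 mm above the counter.
- ball_center (a point): Centre of the steel ball, 18 mm, 25 g. At the start it is stuck low in the sleeve, at the pivot (hidden), on four small spring plungers. A push of about 4 N (at most 8 N) from above drives it past them and it drops into the tray. With the long rod fully home, the rod's tip is past the plungers, 2 mm short of the sleeve's lower end.
- block: Wooden block 150 x 56 x 45 mm, fixed to the counter, with two holes (13 mm wide, 40 mm deep, 40 mm to either side of its middle along its x axis) in which the two steel rods stand, grips up. Origin: centre of its underside.
- long_rod_grip (a point): The long knock-out rod, standing in one of the block's two holes, the taller of the two: top of its grip 151 mm above the counter. Point: centre of its round grip (24 mm wide, 48 mm tall; z up along the rod). Under the grip a flange 50 mm wide, 5 mm thick, underside 29 mm below this point; then a round shank 11 mm thick, 93 mm long. Steel, about 0.2 kg.
- long_rod_flange (a point): Centre of the underside of the long rod's flange, 29 mm below the centre of its grip.
- long_rod_tip (a point): Lower end of the long rod's shank, 122 mm below the centre of its grip.
- short_rod_grip (a point): The short rod, standing in the other hole: top of its grip 113 mm above the counter; too short to reach the ball. Point: centre of its round grip (24 mm wide, 48 mm tall; z up along the rod). Under the grip a flange 50 mm wide, 5 mm thick, underside 29 mm below this point; then a round shank 11 mm thick, 55 mm long. Steel, about 0.2 kg.

How it is judged:
By the outcome, as a careful person would: the job done as asked, in the order asked, and still so for the second after the job is handed in, with the robot touching nothing.
It also fails if it takes over 58 s, if anything falls off the work surface, if the arm or the gripper's body presses on something with over 40 N, if the wrist force passes 120 N, or if a joint passes its speed limit or range.

## Working session

There is one attempt and no reset: what is moved stays moved. The work goes in short steps, Python scripts to look and compute and a tool call to move; the robot and the scene stay as the last step left them, time stands still between calls to the robot, and variables do not carry over. Pictures are saved under pics/ and viewed, at most 10 in all, crops included, and the job is handed in when it is done.

Besides the shell and the picture viewer there is one more tool, called after "Call:" by a JSON object that holds its "api" and its "payload", one argument or row to a line. step_arm: Moves the arm, as the interface text tells. Shift numbers are shares of 0.15 m and turn numbers shares of 0.5 rad, none past 1 either way. Its arguments: {"type":"object","properties":{"moves":{"type":"array","items":{"type":"object","properties":{"x":{"type":"number","minimum":-1,"maximum":1},"y":{"type":"number","minimum":-1,"maximum":1},"z":{"type":"number","minimum":-1,"maximum":1},"ax":{"type":"number","minimum":-1,"maximum":1},"ay":{"type":"number","minimum":-1,"maximum":1},"az":{"type":"number","minimum":-1,"maximum":1},"fingers":{"type":"number"}}}}},"required":["moves"]}

```bash
mkdir -p pics; ls; python3 - <<'E'
from plant import bot
import cv2,numpy as np
for c in ("scene","top"):
    cv2.imwrite(f"pics/{c}1.png",bot.grab_frame(c)[:,:,::-1])
    for l in ("stand","sleeve_mouth","lever_press","block","long_rod_grip","short_rod_grip","long_rod_flange"):
        r=bot.landmark_of(c,l)
        print(c,l,[(np.round(d["position"]).tolist(),round(d["confidence"],2)) for d in r[:2]])
s=bot.observe();print(s)
im=np.hstack([cv2.imread(f"pics/{c}1.png") for c in("scene","top")])
E
```

```text
pics
scene stand [([514.0, 2.0, -0.0], 0.58)]
scene sleeve_mouth [([569.0, 6.0, 124.0], 0.77), ([526.0, 206.0, 1.0], 0.21)]
scene lever_press [([469.0, 6.0, 117.0], 0.8)]
scene block [([529.0, 204.0, 2.0], 0.87)]
scene long_rod_grip [([564.0, 197.0, 127.0], 0.8)]
scene short_rod_grip [([485.0, 215.0, 86.0], 0.63)]
scene long_rod_flange [([568.0, 202.0, 94.0], 0.66)]
top stand [([512.0, 4.0, -3.0], 0.59)]
top sleeve_mouth [([565.0, 5.0, 128.0], 0.81), ([564.0, 200.0, 128.0], 0.29)]
top lever_press [([463.0, 5.0, 110.0], 0.9)]
top block [([526.0, 213.0, -0.0], 0.71)]
top long_rod_grip [([566.0, 197.0, 128.0], 0.65)]
top short_rod_grip [([490.0, 214.0, 91.0], 0.7)]
top long_rod_flange [([564.0, 200.0, 103.0], 0.55)]
{'t': 0.8, 'q': array([-1.32731920e+00,  3.78880174e-01,  1.73419169e+00,  4.07336812e-05,
        1.02847460e+00, -3.32835343e-02]), 'joint_vel': array([-0.00011769, -0.00033662, -0.0010691 ,  0.00093875,  0.00044391,
       -0.00043535]), 'joint_efforts': array([ 2.37218665e-04, -7.63638353e+01, -4.34716201e+01,  6.51432783e-02,
        3.89253628e-02, -6.54342466e-05]), 'ee_pos': array([ 191.28988387, -673.38407341,  213.94975036]), 'orientation': array([9.90442160e-01, 1.37928700e-01, 1.97709191e-05, 2.11349727e-05]), 'contact_force': array([ 0.02616335, -0.27331528, -0.91492548]), 'wrist_torque': array([-0.00905842, -0.03447899,  0.07532794]), 'finger_force': 0.0, 'width': 91.09233520708823}
```

View pics/scene1.png

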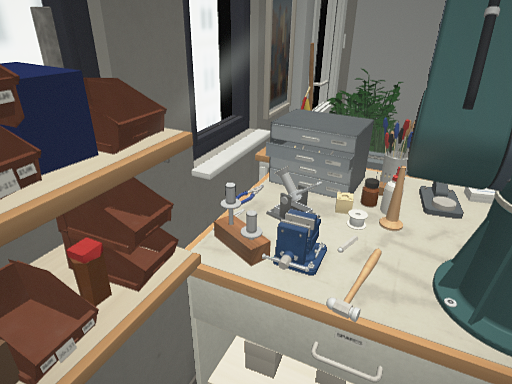

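View pics/top1.png

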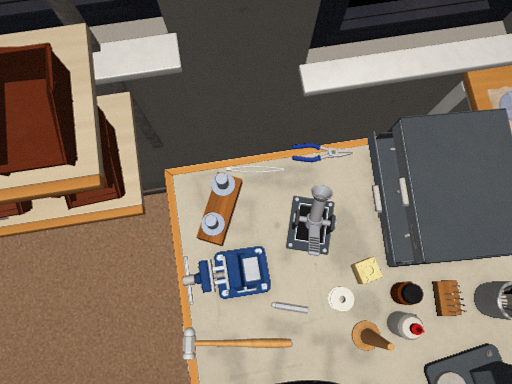

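The scene view shows the block with its two rods near px (240,230), and the sleeve and stand near (292,195) behind the vise at (297,240). In the top view the long rod is at (223,182), the short rod at (212,223), the sleeve mouth at (320,192) and the lever at (315,245). The cabinet edge is at column 375–400, and the shelves are left of column 140.

```bash
cat > h.py <<'E'
import numpy as np,cv2
from plant import bot
def P(c):
    p=bot.camera_params(c);T=np.linalg.inv(np.array(p["pose"]));return np.array(p["camera_matrix"])@T[:3]
def tri(a,b):
    X=cv2.triangulatePoints(P("scene"),P("top"),np.array(a,float).reshape(2,1),np.array(b,float).reshape(2,1))[:,0];X=X[:3]/X[3]
    e=P("scene")@np.r_[X,1];return np.round(X),np.round(e[:2]/e[2]-a,1)
def ray(c,px,z):
    p=bot.camera_params(c);M=np.array(p["pose"]);d=M[:3,:3]@np.linalg.inv(p["camera_matrix"])@[px[0],px[1],1];o=M[:3,3]
    return o+d*(z-o[2])/d[2]
def proj(c,X):
    e=P(c)@np.r_[X,1];return e[:2]/e[2]
E
python3 - <<'E'
from h import *
for c in("scene","top"): print(c,np.round(np.array(bot.camera_params(c)["pose"])[:3,3]))
print("shelf",tri([190,140],[100,192]),"low",tri([200,260],[142,213]))
print("cabinet",tri([372,120],[401,115]), tri([360,152],[410,263]))
for n,px in dict(a=(293,197),b=(335,201),c=(287,249),d=(330,254)).items(): print(n,np.round(ray("top",px,10)))
print("long",ray("top",(223,181),151),"short",ray("top",(212,222.5),113),"vise",ray("top",(245,250),60))
for c in("scene","top"):
  for l in("sleeve_mouth","long_rod_grip","short_rod_grip","lever_press","sleeve","long_rod_tip"):
    r=bot.trace(c,l)
    if r:
      m=r[0]["mask"].astype(np.uint8);ys,xs=np.nonzero(m);print(c,l,round(r[0]["confidence"],2),m.sum(),xs.min(),xs.max(),ys.min(),ys.max())
      
im=cv2.imread("pics/top1.png")[150:280,170:360];a=cv2.resize(im,None,fx=4,fy=4,interpolation=cv2.INTER_CUBIC)
cv2.imwrite("pics/topc.png",a)
E
```

```text
scene [ 50. 724. 507.]
top [374. 120. 942.]
shelf (array([488., 364., 316.]), array([2.2, 0.8])) low (array([493., 363.,  66.]), array([-0.9, -0.3]))
cabinet (array([ 561., -120.,  334.]), array([-60.3, -35. ])) (array([ 431., -167.,  163.]), array([-4.5, -0.4]))
a [572.  47.  10.]
b [572. -48.  10.]
c [455.  51.  10.]
d [453. -44.  10.]
long [559.91341637 194.43395797 151.        ] short [482.85308917 210.03409955 113.        ] vise [439.49196885 140.83694012  60.        ]
scene long_rod_grip 0.94 345 221 240 185 223
scene short_rod_grip 0.97 403 241 261 211 239
scene lever_press 0.84 339 278 319 168 200
scene sleeve 0.78 402 276 319 167 201
scene long_rod_tip 0.87 400 221 240 183 224
top sleeve_mouth 0.65 1077 299 332 185 255
top long_rod_grip 0.65 469 211 236 173 195
top short_rod_grip 0.6 448 201 224 212 235
top lever_press 0.56 1187 299 332 184 255
top sleeve 0.74 1080 300 332 185 255
top long_rod_tip 0.97 416 212 235 172 194
```

View pics/topc.png

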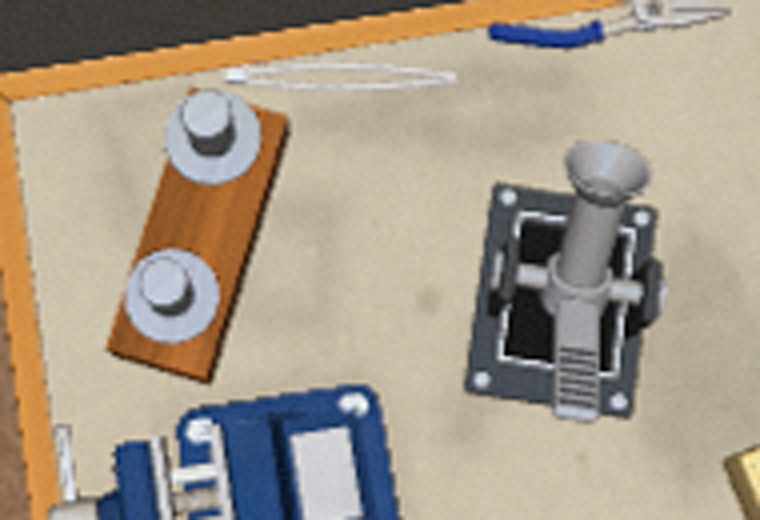

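Call:
{"api": "step_arm", "payload": {
  "moves": [
    {"z": -0.25,"az": 0.111,"fingers": 0},
    {"z": -0.25,"az": 0.111,"fingers": 0},
    {"z": -0.25,"az": 0.111,"fingers": 0},
    {"z": -0.25,"az": 0.111,"fingers": 0},
    {"z": -0.25,"az": 0.111,"fingers": 0}
  ]
}}

```text
invalid input
```

Call:
{"api": "step_arm", "payload": {
  "moves": [
    {"x": 0.2,"y": -0.15,"fingers": 0},
    {"x": 0.2,"y": -0.15,"fingers": 0},
    {"x": 0.2,"y": -0.15,"fingers": 0},
    {"x": 0.2,"y": -0.15,"fingers": 0},
    {"x": 0.2,"y": -0.15,"fingers": 0}
  ]
}}

```text
invalid input
```

Call:
{"api": "step_arm", "payload": {
  "moves": [
    {"x": 0.0,"y": 0.0,"z": -0.25,"ax": 0.0,"ay": 0.0,"az": 0.111,"fingers": 0.0}
  ]
}}

```text
t: 1.48
ee_pos: [190.4, -670.1, 244.9]
orientation: [0.994, 0.111, -0.001, -0.005]
contact_force: [-1.1, -0.0, -1.9]
width: 87.3
finger_force: 0.0
```

Call:
{"api": "step_arm", "payload": {
  "moves": [
    {"x": 0,"y": 0,"z": -0.25,"ax": 0,"ay": 0,"az": 0.111,"fingers": 0},
    {"x": 0,"y": 0,"z": -0.25,"ax": 0,"ay": 0,"az": 0.111,"fingers": 0},
    {"x": 0,"y": 0,"z": -0.25,"ax": 0,"ay": 0,"az": 0.111,"fingers": 0},
    {"x": 0,"y": 0,"z": -0.25,"ax": 0,"ay": 0,"az": 0.111,"fingers": 0}
  ]
}}

```text
t: 1.82
ee_pos: [191.2, -673.1, 403.4]
orientation: [1.0, -0.002, 0.0, 0.0]
contact_force: [-1.4, 0.7, -0.1]
width: 60.7
finger_force: 0.0
```

Call:
{"api": "step_arm", "payload": {
  "moves": [
    {"x": 0.2,"y": -0.15,"z": 0,"ax": 0,"ay": 0,"az": 0,"fingers": 0},
    {"x": 0.2,"y": -0.15,"z": 0,"ax": 0,"ay": 0,"az": 0,"fingers": 0},
    {"x": 0.2,"y": -0.15,"z": 0,"ax": 0,"ay": 0,"az": 0,"fingers": 0},
    {"x": 0.2,"y": -0.15,"z": 0,"ax": 0,"ay": 0,"az": 0,"fingers": 0},
    {"x": 0.2,"y": -0.15,"z": 0,"ax": 0,"ay": 0,"az": 0,"fingers": 0}
  ]
}}

```text
t: 2.23
ee_pos: [342.5, -559.7, 401.6]
orientation: [1.0, -0.0, 0.0, 0.0]
contact_force: [1.0, -1.1, 1.0]
width: 27.4
finger_force: 0.0
```

Call:
{"api": "step_arm", "payload": {
  "moves": [
    {"x": 0.05,"y": -0.25,"z": 0,"ax": 0,"ay": 0,"az": 0,"fingers": 0},
    {"x": 0.05,"y": -0.25,"z": 0,"ax": 0,"ay": 0,"az": 0,"fingers": 0},
    {"x": 0.05,"y": -0.25,"z": 0,"ax": 0,"ay": 0,"az": 0,"fingers": 0},
    {"x": 0.05,"y": -0.25,"z": 0,"ax": 0,"ay": 0,"az": 0,"fingers": 0},
    {"x": 0.05,"y": -0.25,"z": 0,"ax": 0,"ay": 0,"az": 0,"fingers": 0}
  ]
}}

```text
t: 2.65
ee_pos: [379.0, -371.7, 401.4]
orientation: [1.0, -0.0, 0.0, 0.0]
contact_force: [0.2, -0.2, -0.3]
width: 0.2
finger_force: 0.0
```

Call:
{"api": "step_arm", "payload": {
  "moves": [
    {"x": 0.05,"y": -0.25,"z": 0,"ax": 0,"ay": 0,"az": 0,"fingers": 0},
    {"x": 0.05,"y": -0.25,"z": 0,"ax": 0,"ay": 0,"az": 0,"fingers": 0},
    {"x": 0.05,"y": -0.25,"z": 0,"ax": 0,"ay": 0,"az": 0,"fingers": 0},
    {"x": 0.05,"y": -0.25,"z": 0,"ax": 0,"ay": 0,"az": 0,"fingers": 0},
    {"x": 0.05,"y": -0.25,"z": 0,"ax": 0,"ay": 0,"az": 0,"fingers": 0}
  ]
}}

```text
t: 3.07
ee_pos: [416.5, -184.3, 401.7]
orientation: [1.0, -0.001, 0.0, 0.0]
contact_force: [1.3, -0.2, -0.6]
width: 0.2
finger_force: 0.0
```

Call:
{"api": "step_arm", "payload": {
  "moves": [
    {"x": 0.05,"y": -0.25,"z": 0,"ax": 0,"ay": 0,"az": 0,"fingers": 0},
    {"x": 0.05,"y": -0.25,"z": 0,"ax": 0,"ay": 0,"az": 0,"fingers": 0},
    {"x": 0.05,"y": -0.25,"z": 0,"ax": 0,"ay": 0,"az": 0,"fingers": 0},
    {"x": 0.05,"y": -0.25,"z": 0,"ax": 0,"ay": 0,"az": 0,"fingers": 0},
    {"x": 0.05,"y": -0.25,"z": 0,"ax": 0,"ay": 0,"az": 0,"fingers": 0}
  ]
}}

```text
t: 3.48
ee_pos: [454.1, 3.4, 401.8]
orientation: [1.0, -0.0, 0.0, 0.0]
contact_force: [0.3, -1.0, 0.4]
width: 0.4
finger_force: 0.0
```

Call:
{"api": "step_arm", "payload": {
  "moves": [
    {"x": -0.04,"y": 0,"z": 0.24,"ax": 0,"ay": 0,"az": 0,"fingers": 0},
    {"x": 0,"y": 0,"z": 0.24,"ax": 0,"ay": 0,"az": 0,"fingers": 0},
    {"x": 0,"y": 0,"z": 0.24,"ax": 0,"ay": 0,"az": 0,"fingers": 0},
    {"x": 0,"y": 0,"z": 0.24,"ax": 0,"ay": 0,"az": 0,"fingers": 0},
    {"x": 0,"y": 0,"z": 0.24,"ax": 0,"ay": 0,"az": 0,"fingers": 0}
  ]
}}

```text
t: 3.9
ee_pos: [448.1, 1.6, 220.2]
orientation: [1.0, -0.0, 0.001, -0.0]
contact_force: [0.5, -0.8, 0.4]
width: 0.4
finger_force: 0.0
```

Call:
{"api": "step_arm", "payload": {
  "moves": [
    {"x": 0,"y": 0,"z": 0.2,"ax": 0,"ay": 0,"az": 0,"fingers": 0},
    {"x": 0,"y": 0,"z": 0.2,"ax": 0,"ay": 0,"az": 0,"fingers": 0},
    {"x": 0,"y": 0,"z": 0.06,"ax": 0,"ay": 0,"az": 0,"fingers": 0},
    {"x": 0,"y": 0,"z": 0.06,"ax": 0,"ay": 0,"az": 0,"fingers": 0},
    {"x": 0,"y": 0,"z": 0.06,"ax": 0,"ay": 0,"az": 0,"fingers": 0}
  ]
}}

```text
t: 4.32
ee_pos: [449.1, 1.4, 134.9]
orientation: [1.0, -0.0, 0.001, 0.0]
contact_force: [0.8, 0.4, 0.1]
width: 0.7
finger_force: 0.0
```

Call:
{"api": "step_arm", "payload": {
  "moves": [
    {"x": 0,"y": 0,"z": 0.06,"ax": 0,"ay": 0,"az": 0,"fingers": 0},
    {"x": 0,"y": 0,"z": 0.06,"ax": 0,"ay": 0,"az": 0,"fingers": 0},
    {"x": 0,"y": 0,"z": 0.06,"ax": 0,"ay": 0,"az": 0,"fingers": 0}
  ]
}}

```text
t: 4.57
ee_pos: [449.0, 1.4, 107.9]
orientation: [1.0, -0.0, 0.001, 0.0]
contact_force: [0.2, 0.0, 3.1]
width: 0.3
finger_force: 1.4
```

Call:
{"api": "step_arm", "payload": {
  "moves": [
    {"x": 0,"y": 0,"z": 0.06,"ax": 0,"ay": 0,"az": 0,"fingers": 0},
    {"x": 0,"y": 0,"z": 0.06,"ax": 0,"ay": 0,"az": 0,"fingers": 0},
    {"x": 0,"y": 0,"z": 0.06,"ax": 0,"ay": 0,"az": 0,"fingers": 0},
    {"x": 0,"y": 0,"z": 0.04,"ax": 0,"ay": 0,"az": 0,"fingers": 0},
    {"x": 0,"y": 0,"z": 0.01,"ax": 0,"ay": 0,"az": 0,"fingers": 0}
  ]
}}

```text
t: 4.98
ee_pos: [447.8, 1.4, 71.9]
orientation: [1.0, -0.0, -0.001, -0.0]
contact_force: [-1.7, -0.4, 2.4]
width: 0.3
finger_force: 1.4
```

Call:
{"api": "step_arm", "payload": {
  "moves": [
    {"x": 0,"y": 0,"z": 0.01,"ax": 0,"ay": 0,"az": 0,"fingers": 0},
    {"x": 0,"y": 0,"z": 0,"ax": 0,"ay": 0,"az": 0,"fingers": 0}
  ]
}}

```text
t: 5.15
ee_pos: [448.3, 1.5, 71.3]
orientation: [1.0, -0.0, -0.0, -0.0]
contact_force: [0.0, 0.4, 0.2]
width: 0.6
finger_force: 0.0
```

Call:
{"api": "step_arm", "payload": {
  "moves": [
    {"x": 0,"y": 0,"z": 0.007,"ax": 0,"ay": 0,"az": 0,"fingers": 0},
    {"x": 0,"y": 0,"z": 0.007,"ax": 0,"ay": 0,"az": 0,"fingers": 0}
  ]
}}

```text
t: 5.32
ee_pos: [448.5, 1.5, 69.6]
orientation: [1.0, -0.0, 0.0, 0.0]
contact_force: [-1.5, 0.5, 2.8]
width: 0.5
finger_force: 1.4
```

Call:
{"api": "step_arm", "payload": {
  "moves": [
    {"x": 0,"y": 0,"z": 0.007,"ax": 0,"ay": 0,"az": 0,"fingers": 0}
  ]
}}

```text
t: 5.4
ee_pos: [448.6, 1.4, 68.8]
orientation: [1.0, -0.0, 0.0, 0.0]
contact_force: [-12.3, 0.7, 42.4]
width: 0.5
finger_force: 21.1
```

Call:
{"api": "step_arm", "payload": {
  "moves": [
    {"x": 0,"y": 0,"z": 0.003,"ax": 0,"ay": 0,"az": 0,"fingers": 0},
    {"x": 0,"y": 0,"z": 0,"ax": 0,"ay": 0,"az": 0,"fingers": 0}
  ]
}}

```text
t: 5.57
ee_pos: [448.5, 1.5, 68.9]
orientation: [1.0, -0.0, -0.0, 0.0]
contact_force: [-10.9, 0.1, 30.5]
width: 0.2
finger_force: 15.5
```

Call:
{"api": "step_arm", "payload": {
  "moves": [
    {"x": 0,"y": 0,"z": -0.2,"ax": 0,"ay": 0,"az": 0,"fingers": 0},
    {"x": 0,"y": 0,"z": -0.25,"ax": 0,"ay": 0,"az": 0,"fingers": 0},
    {"x": 0,"y": 0,"z": -0.25,"ax": 0,"ay": 0,"az": 0,"fingers": 0},
    {"x": 0,"y": 0,"z": -0.25,"ax": 0,"ay": 0,"az": 0,"fingers": 0},
    {"x": 0,"y": 0,"z": -0.2,"ax": 0,"ay": 0,"az": 0,"fingers": 0.7}
  ]
}}

```text
t: 5.98
ee_pos: [448.6, 1.4, 243.4]
orientation: [1.0, -0.0, 0.001, 0.0]
contact_force: [1.2, -0.1, 0.3]
width: 4.8
finger_force: 0.0
```

Call:
{"api": "step_arm", "payload": {
  "moves": [
    {"x": 0.05,"y": -0.25,"z": 0,"ax": 0,"ay": 0,"az": 0,"fingers": 0.7},
    {"x": 0.05,"y": -0.25,"z": 0,"ax": 0,"ay": 0,"az": 0,"fingers": 0.7},
    {"x": 0.05,"y": -0.25,"z": 0,"ax": 0,"ay": 0,"az": 0,"fingers": 0.7},
    {"x": 0,"y": 0,"z": 0,"ax": 0,"ay": 0,"az": 0,"fingers": 0.7}
  ]
}}

```text
t: 6.32
ee_pos: [472.0, 118.4, 241.1]
orientation: [1.0, 0.001, 0.001, -0.001]
contact_force: [0.6, -0.5, 0.0]
width: 31.3
finger_force: 0.0
```

```bash
python3 - <<'E'
from h import *
for c in ("scene","top"):
    im=bot.grab_frame(c)[:,:,::-1]; cv2.imwrite(f"pics/{c}2.png",im)
    for l in ("sleeve_mouth","long_rod_grip","long_rod_flange","lever_press","short_rod_grip"):
        r=bot.landmark_of(c,l)
        print(c,l,[(np.round(d["position"],1).tolist(),round(d["confidence"],2)) for d in r[:2]])
a,b=[cv2.imread(f"pics/{c}2.png") for c in("scene","top")]
cv2.imwrite("pics/m2.png",np.hstack([cv2.resize(a[150:280,200:340],(420,390)),cv2.resize(b[150:280,190:310+20],(380,353)) if 0 else cv2.resize(b[150:280,200:325],(375,390))]))
E
```

```text
scene sleeve_mouth [([517.3, 7.8, 140.5], 0.92)]
scene long_rod_grip [([564.8, 196.9, 127.7], 0.7)]
scene long_rod_flange [([567.0, 202.5, 96.7], 0.96)]
scene lever_press [([448.5, 6.4, 72.8], 0.61)]
scene short_rod_grip [([486.2, 214.2, 88.6], 0.67)]
top sleeve_mouth []
top long_rod_grip []
top long_rod_flange []
top lever_press []
top short_rod_grip []
```

View pics/m2.png

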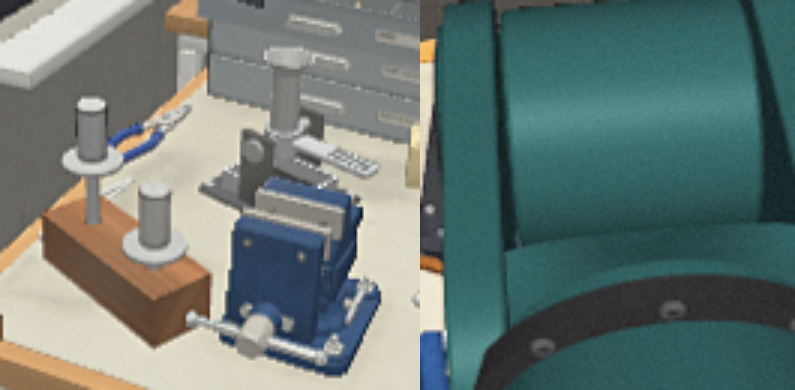

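The left half shows the sleeve standing upright with the lever level, and both rods still in the block. The arm hides everything in the top view, so only the scene camera helps here.

Call:
{"api": "step_arm", "payload": {
  "moves": [
    {"x": 0.21,"y": -0.18,"z": 0,"ax": 0,"ay": 0,"az": 0,"fingers": 0.8},
    {"x": 0.21,"y": -0.18,"z": 0,"ax": 0,"ay": 0,"az": 0,"fingers": 0.8},
    {"x": 0.2,"y": -0.17,"z": 0,"ax": 0,"ay": 0,"az": 0,"fingers": 0.8},
    {"x": 0,"y": 0,"z": 0,"ax": 0,"ay": 0,"az": 0,"fingers": 0.8}
  ]
}}

```text
t: 7.25
ee_pos: [568.1, 196.5, 240.4]
orientation: [1.0, 0.0, 0.001, -0.0]
contact_force: [-0.2, -0.0, -0.3]
width: 72.9
finger_force: 0.0
```

```bash
python3 - <<'E'
from h import *
s=bot.observe();print(s["ee_pos"],s["width"])
im=bot.grab_frame("scene")[:,:,::-1].copy()
r=bot.landmark_of("scene","long_rod_grip");print(r[:1] and (r[0]["position"],r[0]["confidence"]))
for z in (151,103):
  p=proj("scene",[565.5,198,z]);print(z,p)
e=s["ee_pos"]
k=im[120:250,190:320];k=cv2.resize(k,None,fx=4,fy=4)
for z,col in((151,(0,0,255)),(103,(0,255,0)),(e[2],(255,0,0))):
  p=proj("scene",[e[0],e[1],z]);cv2.circle(k,tuple(int(v) for v in (p-[190,120])*4),3,col,-1)
cv2.imwrite("pics/s3.png",k)
E
```

```text
[568.08766062 196.52361011 240.38744427] 72.94583191739243
([565.8, 195.8, 126.3], 0.9)
151 [229.60777376 183.95942423]
103 [229.95885983 202.11863443]
```

View pics/s3.png

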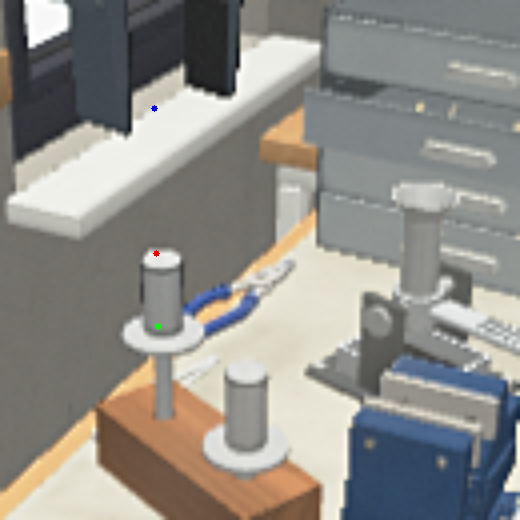

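The scene view shows the gripper above the long rod. The projected tool axis at z=151 is at crop px (156,253) and the grip top is at about (161,256), so the rod sits about 2–3 mm towards −x.

Call:
{"api": "step_arm", "payload": {
  "moves": [
    {"x": -0.015,"y": 0,"z": 0.25,"ax": 0,"ay": 0,"az": 0,"fingers": 0.8},
    {"x": 0,"y": 0,"z": 0.25,"ax": 0,"ay": 0,"az": 0,"fingers": 0.8},
    {"x": 0,"y": 0,"z": 0.2,"ax": 0,"ay": 0,"az": 0,"fingers": 0.8},
    {"x": 0,"y": 0,"z": 0.12,"ax": 0,"ay": 0,"az": 0,"fingers": 0.8},
    {"x": 0,"y": 0,"z": 0.04,"ax": 0,"ay": 0,"az": 0,"fingers": 0.8}
  ]
}}

```text
t: 7.77
ee_pos: [559.1, 192.0, 108.4]
orientation: [1.0, -0.001, -0.002, 0.001]
contact_force: [-0.8, 0.1, -0.4]
width: 72.8
finger_force: 0.0
```

Call:
{"api": "step_arm", "payload": {
  "moves": [
    {"x": 0,"y": 0,"z": 0,"ax": 0,"ay": 0,"az": 0,"fingers": 0.35},
    {"x": 0,"y": 0,"z": 0,"ax": 0,"ay": 0,"az": 0,"fingers": 0.35},
    {"x": 0,"y": 0,"z": 0,"ax": 0,"ay": 0,"az": 0,"fingers": 0.35},
    {"x": 0,"y": 0,"z": 0,"ax": 0,"ay": 0,"az": 0,"fingers": 0.35},
    {"x": 0,"y": 0,"z": 0,"ax": 0,"ay": 0,"az": 0,"fingers": 0.35}
  ]
}}

```text
t: 8.18
ee_pos: [562.2, 193.5, 112.6]
orientation: [1.0, -0.0, 0.001, -0.0]
contact_force: [-0.0, 0.7, 0.0]
width: 42.5
finger_force: 0.0
```

```bash
python3 - <<'E'
from h import *
s=bot.observe();print(s["ee_pos"],s["width"],s["contact_force"],s["finger_force"])
im=bot.grab_frame("scene")[:,:,::-1].copy()
cv2.imwrite("pics/s4.png",cv2.resize(im[140:240,190:300],None,fx=5,fy=5))
E
```

```text
[562.24043559 193.52317356 112.56360567] 42.50322046114267 [-0.02534443  0.66616652  0.00970828] 0.0
```

View pics/s4.png

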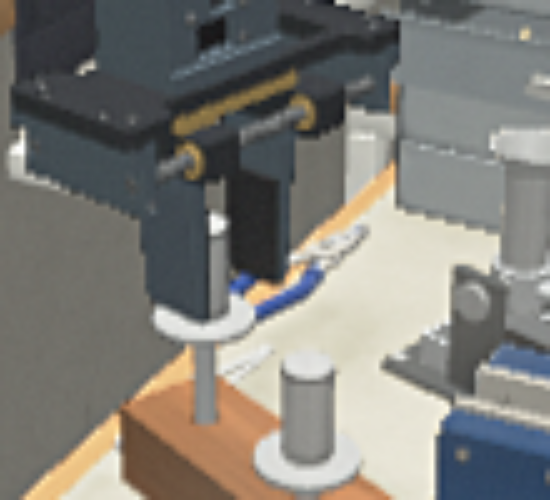

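The two fingers straddle the long rod's grip (crop px 215,265) just above the flange. The tool drifted to (562,193.5), so I'll correct by a few mm and close.

Call:
{"api": "step_arm", "payload": {
  "moves": [
    {"x": 0.022,"y": -0.02,"z": 0.015,"ax": 0,"ay": 0,"az": 0,"fingers": 0.35},
    {"x": 0,"y": 0,"z": 0,"ax": 0,"ay": 0,"az": 0,"fingers": 0.3},
    {"x": 0,"y": 0,"z": 0,"ax": 0,"ay": 0,"az": 0,"fingers": 0.0}
  ]
}}

```text
t: 8.48
ee_pos: [565.1, 196.6, 109.0]
orientation: [1.0, -0.0, 0.0, -0.0]
contact_force: [0.8, 6.8, -1.3]
width: 23.6
finger_force: 30.1
```

Call:
{"api": "step_arm", "payload": {
  "moves": [
    {"x": 0,"y": 0,"z": 0,"ax": 0,"ay": 0,"az": 0,"fingers": 0}
  ]
}}

```text
t: 8.57
ee_pos: [565.1, 196.9, 109.1]
orientation: [1.0, -0.001, 0.0, -0.0]
contact_force: [1.0, 6.2, -1.4]
width: 23.4
finger_force: 29.9
```

Call:
{"api": "step_arm", "payload": {
  "moves": [
    {"x": 0,"y": 0,"z": 0,"ax": 0,"ay": 0,"az": 0,"fingers": 0}
  ]
}}

```text
t: 8.65
ee_pos: [565.1, 196.9, 109.1]
orientation: [1.0, -0.001, 0.0, -0.0]
contact_force: [1.2, 5.8, -0.9]
width: 23.6
finger_force: 29.9
```

Call:
{"api": "step_arm", "payload": {
  "moves": [
    {"x": 0,"y": 0,"z": 0,"ax": 0,"ay": 0,"az": 0,"fingers": 0},
    {"x": 0,"y": 0,"z": 0,"ax": 0,"ay": 0,"az": 0,"fingers": 0}
  ]
}}

```text
t: 8.82
ee_pos: [565.0, 196.9, 109.1]
orientation: [1.0, -0.001, 0.0, -0.0]
contact_force: [-0.6, 4.9, -1.6]
width: 23.6
finger_force: 29.9
```

Call:
{"api": "step_arm", "payload": {
  "moves": [
    {"x": 0,"y": -0.005,"z": 0,"ax": 0,"ay": 0,"az": 0,"fingers": 0},
    {"x": 0,"y": 0,"z": -0.05,"ax": 0,"ay": 0,"az": 0,"fingers": 0},
    {"x": 0,"y": 0,"z": -0.08,"ax": 0,"ay": 0,"az": 0,"fingers": 0},
    {"x": 0,"y": 0,"z": -0.1,"ax": 0,"ay": 0,"az": 0,"fingers": 0},
    {"x": 0,"y": 0,"z": -0.1,"ax": 0,"ay": 0,"az": 0,"fingers": 0}
  ]
}}

```text
t: 9.23
ee_pos: [564.8, 196.9, 159.9]
orientation: [1.0, -0.0, -0.0, 0.0]
contact_force: [0.1, -0.0, -1.8]
width: 24.0
finger_force: 29.9
```

Call:
{"api": "step_arm", "payload": {
  "moves": [
    {"x": 0,"y": 0,"z": -0.15,"ax": 0,"ay": 0,"az": 0,"fingers": 0},
    {"x": 0,"y": 0,"z": -0.2,"ax": 0,"ay": 0,"az": 0,"fingers": 0},
    {"x": 0,"y": 0,"z": -0.2,"ax": 0,"ay": 0,"az": 0,"fingers": 0},
    {"x": 0,"y": 0,"z": -0.2,"ax": 0,"ay": 0,"az": 0,"fingers": 0},
    {"x": 0,"y": 0,"z": -0.1,"ax": 0,"ay": 0,"az": 0,"fingers": 0}
  ]
}}

```text
t: 9.65
ee_pos: [565.8, 197.0, 291.1]
orientation: [1.0, -0.0, 0.002, -0.0]
contact_force: [0.9, -0.3, -0.7]
width: 23.4
finger_force: 29.9
```

Call:
{"api": "step_arm", "payload": {
  "moves": [
    {"x": -0.042,"y": 0.1,"z": 0,"ax": 0,"ay": 0,"az": 0,"fingers": 0},
    {"x": -0.042,"y": 0.16,"z": 0,"ax": 0,"ay": 0,"az": 0,"fingers": 0},
    {"x": -0.042,"y": 0.18,"z": 0,"ax": 0,"ay": 0,"az": 0,"fingers": 0},
    {"x": -0.042,"y": 0.18,"z": 0,"ax": 0,"ay": 0,"az": 0,"fingers": 0},
    {"x": -0.042,"y": 0.18,"z": 0,"ax": 0,"ay": 0,"az": 0,"fingers": 0}
  ]
}}

```text
t: 10.07
ee_pos: [531.9, 75.4, 285.9]
orientation: [1.0, -0.0, -0.001, 0.0]
contact_force: [0.0, -0.3, -2.0]
width: 23.5
finger_force: 29.9
```

Call:
{"api": "step_arm", "payload": {
  "moves": [
    {"x": -0.042,"y": 0.18,"z": 0,"ax": 0,"ay": 0,"az": 0,"fingers": 0},
    {"x": -0.042,"y": 0.18,"z": 0,"ax": 0,"ay": 0,"az": 0,"fingers": 0},
    {"x": -0.042,"y": 0.12,"z": 0,"ax": 0,"ay": 0,"az": 0,"fingers": 0},
    {"x": 0,"y": 0,"z": 0,"ax": 0,"ay": 0,"az": 0,"fingers": 0},
    {"x": 0,"y": 0,"z": 0,"ax": 0,"ay": 0,"az": 0,"fingers": 0}
  ]
}}

```text
t: 10.48
ee_pos: [513.5, 4.1, 286.1]
orientation: [1.0, -0.001, -0.0, 0.0]
contact_force: [-0.8, 0.4, -2.6]
width: 23.7
finger_force: 29.9
```

```bash
python3 - <<'E'
from h import *
s=bot.observe();print(s["ee_pos"],s["width"],s["contact_force"],s["finger_force"])
im=bot.grab_frame("scene")[:,:,::-1].copy()
for l in ("sleeve_mouth","long_rod_tip","long_rod_flange","long_rod_grip","lever_press"):
    r=bot.landmark_of("scene",l); print(l,[(np.round(d["position"],1).tolist(),round(d["confidence"],2)) for d in r[:1]])
e=s["ee_pos"]; k=cv2.resize(im[90:220,230:350],None,fx=4.5,fy=4.5)
for X in ([e[0],e[1],e[2]-104],[e[0],e[1],e[2]-11],[e[0],e[1],143]):
  p=(proj("scene",X)-[230,90])*4.5;cv2.circle(k,tuple(int(v) for v in p),3,(0,0,255),-1)
cv2.imwrite("pics/s5.png",k)
E
```

```text
[513.46849686   4.05497391 286.08612378] 23.666604441116625 [-0.75126051  0.42972365 -2.63088782] 29.94012862443924
sleeve_mouth [([517.8, 6.6, 142.7], 0.77)]
long_rod_tip [([512.7, 2.2, 185.4], 0.79)]
long_rod_flange [([515.3, 3.4, 272.6], 0.63)]
long_rod_grip [([515.3, 2.8, 304.6], 0.63)]
lever_press [([448.5, 7.1, 69.1], 0.67)]
```

View pics/s5.png

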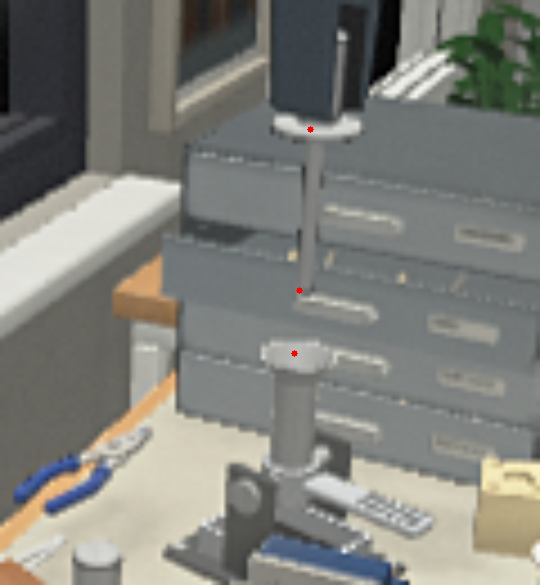

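The rod hangs upright with its tip at crop px (306,292), above the sleeve mouth at (295,352). Allowing for the steady camera offset, the mouth is about 3 mm towards +x,+y.

Call:
{"api": "step_arm", "payload": {
  "moves": [
    {"x": 0.018,"y": -0.016,"z": 0.1,"ax": 0,"ay": 0,"az": 0,"fingers": 0},
    {"x": 0,"y": 0,"z": 0.1,"ax": 0,"ay": 0,"az": 0,"fingers": 0},
    {"x": 0,"y": 0,"z": 0.08,"ax": 0,"ay": 0,"az": 0,"fingers": 0},
    {"x": 0,"y": 0,"z": 0.04,"ax": 0,"ay": 0,"az": 0,"fingers": 0}
  ]
}}

```text
t: 11.12
ee_pos: [516.4, 7.9, 236.4]
orientation: [1.0, -0.0, -0.001, -0.0]
contact_force: [0.2, -0.2, -1.1]
width: 23.2
finger_force: 29.9
```

Call:
{"api": "step_arm", "payload": {
  "moves": [
    {"x": 0,"y": 0,"z": 0.03,"ax": 0,"ay": 0,"az": 0,"fingers": 0},
    {"x": 0,"y": 0,"z": 0.03,"ax": 0,"ay": 0,"az": 0,"fingers": 0}
  ]
}}

```text
t: 11.28
ee_pos: [517.3, 7.7, 229.0]
orientation: [1.0, -0.0, 0.0, -0.0]
contact_force: [-0.0, -1.1, -1.9]
width: 23.4
finger_force: 29.9
```

Call:
{"api": "step_arm", "payload": {
  "moves": [
    {"x": 0,"y": 0,"z": 0.03,"ax": 0,"ay": 0,"az": 0,"fingers": 0},
    {"x": 0,"y": 0,"z": 0.03,"ax": 0,"ay": 0,"az": 0,"fingers": 0}
  ]
}}

```text
t: 11.45
ee_pos: [517.4, 7.5, 220.1]
orientation: [1.0, -0.0, 0.0, 0.0]
contact_force: [-0.2, -1.5, -2.4]
width: 23.2
finger_force: 29.9
```

Call:
{"api": "step_arm", "payload": {
  "moves": [
    {"x": -0.005,"y": 0.007,"z": 0.04,"ax": 0,"ay": 0,"az": 0,"fingers": 0},
    {"x": 0,"y": 0,"z": 0.04,"ax": 0,"ay": 0,"az": 0,"fingers": 0},
    {"x": 0,"y": 0,"z": 0.04,"ax": 0,"ay": 0,"az": 0,"fingers": 0}
  ]
}}

```text
t: 11.7
ee_pos: [516.4, 6.4, 201.6]
orientation: [1.0, -0.0, 0.0, -0.0]
contact_force: [-0.2, -1.0, -2.6]
width: 23.5
finger_force: 29.9
```

Call:
{"api": "step_arm", "payload": {
  "moves": [
    {"x": 0,"y": 0,"z": 0.04,"ax": 0,"ay": 0,"az": 0,"fingers": 0},
    {"x": 0,"y": 0,"z": 0.04,"ax": 0,"ay": 0,"az": 0,"fingers": 0},
    {"x": 0,"y": 0,"z": 0.03,"ax": 0,"ay": 0,"az": 0,"fingers": 0}
  ]
}}

```text
t: 11.95
ee_pos: [516.2, 6.5, 184.8]
orientation: [1.0, -0.0, -0.0, 0.0]
contact_force: [-0.8, 0.7, -3.0]
width: 23.3
finger_force: 29.9
```

Call:
{"api": "step_arm", "payload": {
  "moves": [
    {"x": 0,"y": 0,"z": 0.03,"ax": 0,"ay": 0,"az": 0,"fingers": 0},
    {"x": 0,"y": 0,"z": 0.03,"ax": 0,"ay": 0,"az": 0,"fingers": 0}
  ]
}}

```text
t: 12.12
ee_pos: [516.5, 6.5, 176.3]
orientation: [1.0, -0.0, 0.0, -0.0]
contact_force: [0.1, 1.3, 8.4]
width: 23.4
finger_force: 30.0
```

Call:
{"api": "step_arm", "payload": {
  "moves": [
    {"x": 0,"y": 0,"z": 0.03,"ax": 0,"ay": 0,"az": 0,"fingers": 0},
    {"x": 0,"y": 0,"z": 0.03,"ax": 0,"ay": 0,"az": 0,"fingers": 0}
  ]
}}

```text
t: 12.28
ee_pos: [517.3, 6.6, 167.9]
orientation: [1.0, -0.0, 0.001, -0.0]
contact_force: [-0.4, 3.2, 11.3]
width: 23.3
finger_force: 30.0
```

Call:
{"api": "step_arm", "payload": {
  "moves": [
    {"x": 0,"y": 0,"z": 0.03,"ax": 0,"ay": 0,"az": 0,"fingers": 0},
    {"x": 0,"y": 0,"z": 0.02,"ax": 0,"ay": 0,"az": 0,"fingers": 0}
  ]
}}

```text
t: 12.45
ee_pos: [516.8, 6.5, 160.1]
orientation: [1.0, -0.0, 0.0, -0.0]
contact_force: [-0.1, 0.0, -1.4]
width: 23.4
finger_force: 29.9
```

Call:
{"api": "step_arm", "payload": {
  "moves": [
    {"x": 0,"y": 0,"z": 0.01,"ax": 0,"ay": 0,"az": 0,"fingers": 0}
  ]
}}

```text
t: 12.53
ee_pos: [516.1, 6.5, 158.0]
orientation: [1.0, -0.0, -0.0, 0.0]
contact_force: [-1.3, -0.4, -1.8]
width: 23.4
finger_force: 29.9
```

Call:
{"api": "step_arm", "payload": {
  "moves": [
    {"x": 0,"y": 0,"z": 0.007,"ax": 0,"ay": 0,"az": 0,"fingers": 0}
  ]
}}

```text
t: 12.62
ee_pos: [515.8, 6.5, 156.9]
orientation: [1.0, -0.0, -0.001, 0.0]
contact_force: [-1.4, -0.0, -2.3]
width: 23.2
finger_force: 29.9
```

Ball released. I'll continue until the flange seats.

Call:
{"api": "step_arm", "payload": {
  "moves": [
    {"x": 0,"y": 0,"z": 0.01,"ax": 0,"ay": 0,"az": 0,"fingers": 0}
  ]
}}

```text
t: 12.7
ee_pos: [516.0, 6.4, 155.7]
orientation: [1.0, -0.0, -0.0, 0.0]
contact_force: [-1.4, -0.7, -2.0]
width: 23.3
finger_force: 29.9
```

Call:
{"api": "step_arm", "payload": {
  "moves": [
    {"x": 0,"y": 0,"z": 0.007,"ax": 0,"ay": 0,"az": 0,"fingers": 0}
  ]
}}

```text
t: 12.78
ee_pos: [516.1, 6.4, 154.7]
orientation: [1.0, -0.0, -0.0, 0.0]
contact_force: [-1.0, -1.4, -1.0]
width: 23.9
finger_force: 29.9
```

Call:
{"api": "step_arm", "payload": {
  "moves": [
    {"x": 0,"y": 0,"z": 0.005,"ax": 0,"ay": 0,"az": 0,"fingers": 0}
  ]
}}

```text
t: 12.87
ee_pos: [516.2, 6.5, 154.2]
orientation: [1.0, -0.0, -0.0, 0.0]
contact_force: [-3.2, 1.2, 9.3]
width: 23.6
finger_force: 30.0
```

Call:
{"api": "step_arm", "payload": {
  "moves": [
    {"x": 0,"y": 0,"z": 0,"ax": 0,"ay": 0,"az": 0,"fingers": 0.6},
    {"x": 0,"y": 0,"z": 0,"ax": 0,"ay": 0,"az": 0,"fingers": 0.6},
    {"x": 0,"y": 0,"z": 0,"ax": 0,"ay": 0,"az": 0,"fingers": 0.6},
    {"x": 0,"y": 0,"z": 0,"ax": 0,"ay": 0,"az": 0,"fingers": 0.6},
    {"x": 0,"y": 0,"z": 0,"ax": 0,"ay": 0,"az": 0,"fingers": 0.6}
  ]
}}

```text
t: 13.28
ee_pos: [516.5, 6.5, 154.4]
orientation: [1.0, -0.0, 0.0, -0.0]
contact_force: [-0.3, -0.5, -0.6]
width: 53.1
finger_force: 0.0
```

Call:
{"api": "step_arm", "payload": {
  "moves": [
    {"x": 0,"y": 0,"z": -0.1,"ax": 0,"ay": 0,"az": 0,"fingers": 0.6},
    {"x": 0,"y": 0,"z": -0.15,"ax": 0,"ay": 0,"az": 0,"fingers": 0.6},
    {"x": 0,"y": 0,"z": -0.2,"ax": 0,"ay": 0,"az": 0,"fingers": 0.6},
    {"x": 0,"y": 0,"z": -0.2,"ax": 0,"ay": 0,"az": 0,"fingers": 0.6},
    {"x": 0,"y": 0,"z": -0.2,"ax": 0,"ay": 0,"az": 0,"fingers": 0.6}
  ]
}}

```text
t: 13.7
ee_pos: [516.1, 6.5, 283.1]
orientation: [1.0, -0.0, -0.0, -0.0]
contact_force: [0.4, -0.3, -0.5]
width: 55.0
finger_force: 0.0
```

Call:
{"api": "step_arm", "payload": {
  "moves": [
    {"x": 0,"y": 0.2,"z": -0.2,"ax": 0,"ay": 0,"az": 0,"fingers": 0.6},
    {"x": 0,"y": 0.25,"z": 0,"ax": 0,"ay": 0,"az": 0,"fingers": 0.6},
    {"x": 0,"y": 0.25,"z": 0,"ax": 0,"ay": 0,"az": 0,"fingers": 0.6},
    {"x": 0,"y": 0.25,"z": 0,"ax": 0,"ay": 0,"az": 0,"fingers": 0.6},
    {"x": 0,"y": 0.25,"z": 0,"ax": 0,"ay": 0,"az": 0,"fingers": 0.6}
  ]
}}

```text
t: 14.12
ee_pos: [516.0, -174.7, 311.6]
orientation: [1.0, -0.0, 0.0, 0.0]
contact_force: [-0.2, 1.1, -0.3]
width: 54.4
finger_force: 0.0
```

Call:
{"api": "step_arm", "payload": {
  "moves": [
    {"x": 0,"y": 0.25,"z": 0,"ax": 0,"ay": 0,"az": 0,"fingers": 0.6},
    {"x": 0,"y": 0.25,"z": 0,"ax": 0,"ay": 0,"az": 0,"fingers": 0.6},
    {"x": 0,"y": 0.25,"z": 0,"ax": 0,"ay": 0,"az": 0,"fingers": 0.6},
    {"x": 0,"y": 0,"z": 0,"ax": 0,"ay": 0,"az": 0,"fingers": 0.6}
  ]
}}

```text
t: 14.45
ee_pos: [516.0, -290.4, 311.2]
orientation: [1.0, -0.002, 0.0, 0.001]
contact_force: [-0.2, 0.5, -0.2]
width: 54.3
finger_force: 0.0
```

```bash
python3 - <<'E'
from h import *
k=[]
for c in ("scene","top"):
    im=bot.grab_frame(c)[:,:,::-1].copy()
    k.append(cv2.resize(im[140:270,210:340] if c=="scene" else im[160:265,260:365],(400,400)))
    for l in ("sleeve_mouth","ball_center","long_rod_grip","long_rod_flange","lever_press","short_rod_grip"):
        r=bot.landmark_of(c,l); print(c,l,[(np.round(d["position"],1).tolist(),round(d["confidence"],2)) for d in r[:1]])
cv2.imwrite("pics/m6.png",np.hstack(k))
E
```

```text
scene sleeve_mouth [([514.2, 7.4, 140.7], 0.77)]
scene ball_center [([486.5, 214.2, 84.0], 0.73)]
scene long_rod_grip [([516.0, 2.5, 170.6], 0.77)]
scene long_rod_flange [([516.4, 10.9, 139.6], 0.76)]
scene lever_press [([448.6, 7.8, 66.3], 0.67)]
scene short_rod_grip [([486.8, 215.6, 87.1], 0.87)]
top sleeve_mouth [([513.5, 6.3, 145.1], 0.87)]
top ball_center [([527.3, 207.7, -2.5], 0.18)]
top long_rod_grip [([520.8, 7.0, 167.8], 0.97)]
top long_rod_flange [([516.1, 8.9, 146.4], 0.76)]
top lever_press [([446.1, 7.1, 67.0], 0.6)]
top short_rod_grip [([487.4, 213.3, 92.3], 0.57)]
```

View pics/m6.png

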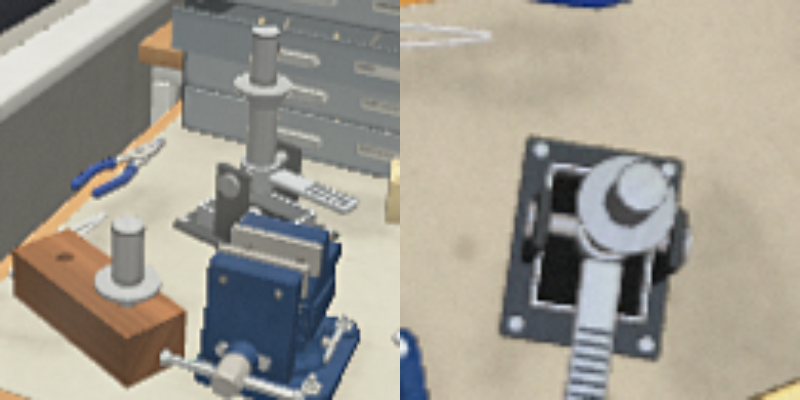

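The left view shows the long rod standing in the upright sleeve with its flange on the mouth, and the short rod still in the block. In the top view the flange covers the mouth at (628,205) and the ball is hidden beneath. There was a small sideways load at seating, so I'll press the lever to its stop once more to be sure.

Call:
{"api": "step_arm", "payload": {
  "moves": [
    {"x": -0.055,"y": -0.22,"z": 0,"ax": 0,"ay": 0,"az": 0,"fingers": 0},
    {"x": -0.055,"y": -0.22,"z": 0,"ax": 0,"ay": 0,"az": 0,"fingers": 0},
    {"x": -0.055,"y": -0.22,"z": 0,"ax": 0,"ay": 0,"az": 0,"fingers": 0},
    {"x": -0.055,"y": -0.22,"z": 0,"ax": 0,"ay": 0,"az": 0,"fingers": 0},
    {"x": -0.055,"y": -0.22,"z": 0,"ax": 0,"ay": 0,"az": 0,"fingers": 0}
  ]
}}

```text
t: 15.57
ee_pos: [474.3, -119.1, 311.2]
orientation: [1.0, -0.001, 0.0, 0.0]
contact_force: [1.7, 0.3, -0.6]
width: 24.1
finger_force: 0.0
```

Call:
{"api": "step_arm", "payload": {
  "moves": [
    {"x": -0.055,"y": -0.22,"z": 0,"ax": 0,"ay": 0,"az": 0,"fingers": 0},
    {"x": -0.055,"y": -0.22,"z": 0,"ax": 0,"ay": 0,"az": 0,"fingers": 0},
    {"x": -0.055,"y": -0.22,"z": 0,"ax": 0,"ay": 0,"az": 0,"fingers": 0},
    {"x": -0.055,"y": -0.22,"z": 0,"ax": 0,"ay": 0,"az": 0,"fingers": 0},
    {"x": 0,"y": 0,"z": 0,"ax": 0,"ay": 0,"az": 0,"fingers": 0}
  ]
}}

```text
t: 15.98
ee_pos: [440.8, 15.3, 311.3]
orientation: [1.0, 0.001, 0.0, -0.0]
contact_force: [1.1, -0.6, -0.3]
width: 0.1
finger_force: 0.0
```

Call:
{"api": "step_arm", "payload": {
  "moves": [
    {"x": 0,"y": 0.06,"z": 0,"ax": 0,"ay": 0,"az": 0,"fingers": 0},
    {"x": 0,"y": 0,"z": 0.2,"ax": 0,"ay": 0,"az": 0,"fingers": 0},
    {"x": 0,"y": 0,"z": 0.2,"ax": 0,"ay": 0,"az": 0,"fingers": 0},
    {"x": 0,"y": 0,"z": 0.2,"ax": 0,"ay": 0,"az": 0,"fingers": 0},
    {"x": 0,"y": 0,"z": 0,"ax": 0,"ay": 0,"az": 0,"fingers": 0}
  ]
}}

```text
t: 16.4
ee_pos: [439.5, 1.5, 216.7]
orientation: [1.0, -0.001, -0.003, -0.0]
contact_force: [-0.7, 0.1, -2.2]
width: -0.0
finger_force: 0.0
```

Call:
{"api": "step_arm", "payload": {
  "moves": [
    {"x": 0,"y": -0.02,"z": 0.2,"ax": 0,"ay": 0,"az": 0,"fingers": 0},
    {"x": 0,"y": 0,"z": 0.2,"ax": 0,"ay": 0,"az": 0,"fingers": 0},
    {"x": 0,"y": 0,"z": 0.2,"ax": 0,"ay": 0,"az": 0,"fingers": 0},
    {"x": 0,"y": 0,"z": 0.18,"ax": 0,"ay": 0,"az": 0,"fingers": 0},
    {"x": 0,"y": 0,"z": 0,"ax": 0,"ay": 0,"az": 0,"fingers": 0}
  ]
}}

```text
t: 16.82
ee_pos: [440.4, 4.8, 101.5]
orientation: [1.0, -0.001, -0.003, -0.0]
contact_force: [-0.9, -0.8, -1.1]
width: 0.4
finger_force: 0.0
```

Call:
{"api": "step_arm", "payload": {
  "moves": [
    {"x": 0,"y": 0,"z": 0,"ax": 0,"ay": 0,"az": 0,"fingers": 0}
  ]
}}

```text
t: 16.9
ee_pos: [442.3, 4.9, 104.7]
orientation: [1.0, -0.001, -0.001, -0.0]
contact_force: [-0.3, 0.9, 0.6]
width: 0.3
finger_force: 0.0
```

Call:
{"api": "step_arm", "payload": {
  "moves": [
    {"x": 0,"y": 0,"z": 0.08,"ax": 0,"ay": 0,"az": 0,"fingers": 0},
    {"x": 0,"y": 0,"z": 0.08,"ax": 0,"ay": 0,"az": 0,"fingers": 0},
    {"x": 0,"y": 0,"z": 0.04,"ax": 0,"ay": 0,"az": 0,"fingers": 0},
    {"x": 0,"y": 0,"z": 0,"ax": 0,"ay": 0,"az": 0,"fingers": 0},
    {"x": 0,"y": 0,"z": 0,"ax": 0,"ay": 0,"az": 0,"fingers": 0}
  ]
}}

```text
t: 17.32
ee_pos: [443.0, 5.4, 75.5]
orientation: [1.0, -0.0, 0.001, 0.0]
contact_force: [-0.3, 0.3, 0.5]
width: 0.4
finger_force: 0.0
```

Call:
{"api": "step_arm", "payload": {
  "moves": [
    {"x": 0,"y": 0,"z": 0.01,"ax": 0,"ay": 0,"az": 0,"fingers": 0}
  ]
}}

```text
t: 17.4
ee_pos: [443.1, 5.5, 74.1]
orientation: [1.0, -0.0, 0.001, 0.0]
contact_force: [-0.6, 0.4, 0.1]
width: 0.8
finger_force: 0.0
```

Call:
{"api": "step_arm", "payload": {
  "moves": [
    {"x": 0,"y": 0,"z": 0.007,"ax": 0,"ay": 0,"az": 0,"fingers": 0}
  ]
}}

```text
t: 17.48
ee_pos: [442.8, 5.5, 72.5]
orientation: [1.0, -0.0, 0.001, 0.0]
contact_force: [-0.3, -0.1, 0.2]
width: 0.5
finger_force: 0.0
```

Call:
{"api": "step_arm", "payload": {
  "moves": [
    {"x": 0,"y": 0,"z": 0.007,"ax": 0,"ay": 0,"az": 0,"fingers": 0},
    {"x": 0,"y": 0,"z": 0.005,"ax": 0,"ay": 0,"az": 0,"fingers": 0}
  ]
}}

```text
t: 17.65
ee_pos: [442.2, 5.6, 70.0]
orientation: [1.0, -0.0, 0.0, -0.0]
contact_force: [-0.6, 0.4, -0.0]
width: 0.5
finger_force: 0.0
```

Call:
{"api": "step_arm", "payload": {
  "moves": [
    {"x": 0,"y": 0,"z": 0.005,"ax": 0,"ay": 0,"az": 0,"fingers": 0}
  ]
}}

```text
t: 17.73
ee_pos: [442.2, 5.6, 69.2]
orientation: [1.0, -0.0, 0.0, 0.0]
contact_force: [-1.0, 0.3, 10.1]
width: 0.3
finger_force: 4.8
```

The lever is firm at 69 mm, so the sleeve is against its stop. I'll retreat and hand in.

Call:
{"api": "step_arm", "payload": {
  "moves": [
    {"x": 0,"y": 0,"z": -0.1,"ax": 0,"ay": 0,"az": 0,"fingers": 0},
    {"x": 0,"y": 0,"z": -0.2,"ax": 0,"ay": 0,"az": 0,"fingers": 0},
    {"x": 0,"y": 0,"z": -0.25,"ax": 0,"ay": 0,"az": 0,"fingers": 0},
    {"x": 0,"y": 0,"z": -0.25,"ax": 0,"ay": 0,"az": 0,"fingers": 0},
    {"x": 0,"y": 0,"z": -0.2,"ax": 0,"ay": 0,"az": 0,"fingers": 0}
  ]
}}

```text
t: 18.15
ee_pos: [442.2, 5.6, 221.7]
orientation: [1.0, -0.0, 0.001, 0.0]
contact_force: [1.6, 0.5, 0.3]
width: 0.3
finger_force: 0.0
```

Call:
{"api": "step_arm", "payload": {
  "moves": [
    {"x": 0,"y": 0,"z": -0.25,"ax": 0,"ay": 0,"az": 0,"fingers": 0},
    {"x": 0,"y": 0,"z": 0,"ax": 0,"ay": 0,"az": 0,"fingers": 0},
    {"x": 0,"y": 0,"z": 0,"ax": 0,"ay": 0,"az": 0,"fingers": 0}
  ]
}}

```text
t: 18.4
ee_pos: [443.1, 5.6, 258.4]
orientation: [1.0, -0.0, 0.002, 0.0]
contact_force: [-0.6, 0.3, -0.6]
width: 0.4
finger_force: 0.0
```

```bash
python3 - <<'E'
from h import *
bot.grab_frame("scene")
for l in ("sleeve_mouth","long_rod_grip","lever_press"):
    r=bot.landmark_of("scene",l); print(l,[(np.round(d["position"],1).tolist(),round(d["confidence"],2)) for d in r[:1]])
print(bot.close_job())
E
```

```text
sleeve_mouth [([520.0, 4.8, 138.6], 0.79)]
long_rod_grip [([515.2, 5.1, 172.1], 0.53)]
lever_press [([449.3, 10.0, 68.5], 0.68)]
the job is handed in; nothing more can be done
None
```

The job is handed in: the sleeve is upright against its stop, the long rod stands in it with its flange on the mouth, and the short rod was left in its block; I never saw the ball in the tray, but the push peaked near 11 N, fell to zero and the rod went fully home, so it should have dropped, and one reading of the first lever press was about 42 N at the fingertips.

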